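Stand a circuit board up on the inspection stand

TASK

Turn the circuit board up to show its solder side: push it along the rails, still flat, until it sits square against the rest bars, then lift its overhanging edge from beneath and tip it up until it leans back on the two rest bars, its far edge standing square and centred in the groove on the narrow yellow ledges. Leave it leaning there by itself; do not force the board, do not let it fall off the stand, and leave the other things on the mat where they are.

Things in the scene. Friction and masses are not known exactly. Their poses are not given: they have to be found in the camera images.
- stand: Fixed inspection stand. Origin on the mat (3 mm above the bench) below the groove line; z up, y along the groove, x away from the rails' open ends. Two level black rails along x, 16 mm wide, at y = +28 and -28 mm, tops at z = 59.6 mm, x -117 to -17 mm. Base plate 84 mm wide, x -128 to 58, 10 mm high; legs within |y| 36 mm; else open beside and below the rails.
- stand_seat (a point): Middle of the groove line, 54 mm above the stand's origin. Each rail ends (x = -17 mm) in a yellow ledge, 18 mm long, sloping down at 18 degrees in +x to this line, where it meets an aluminium rest bar.
- stand_rest_top (a point): Middle between the tops of the two rest bars' front faces. The bars (16 mm wide, in line with the rails) rise 120 mm from the groove line, leaning back (+x) 18 degrees from vertical, square to the ledges.
- board: Green circuit board in a stiff carrier tray, 140 (x) x 130 (y) x 12 mm (z), 0.22 to 0.4 kg, too wide to grip across. Origin: centre of its flat underside (solder side); z out of the component side, +x to the rest bars. Starts flat and loose on the rails, a little askew, 8 to 30 mm short of the bars. Seated, it is turned 108 degrees about y, component side on the bars, +x end face on the ledges.
- board_heel (a point): Middle of the board's +x upper edge, 70 mm along x and 12 mm up from its origin; lies in the groove line when seated. When the other edge is raised, this end tips into the groove and acts as the pivot; past upright the board falls back on the bars by itself.
- board_near_edge (a point): Middle of the board's -x lower edge, 70 mm along -x from its origin. It overhangs the rails' open ends by 20 to 50 mm, and the board's sides overhang the rails by about 29 mm, so fingertips fit beneath.
- parts_cup: Bystander: empty blue round cup, 68 mm across the rim, 50 mm high. Origin at its underside's centre.
- heatsink: Bystander: finned aluminium heat sink, 50 x 50 x 28 mm. Origin at its underside's centre.
- screwdriver: Bystander: red-handled screwdriver lying on its side, 160 mm long.
- flux_bottle: Bystander: amber bottle with black cap, 40 mm across, 100 mm high. Origin at its underside's centre.
- solder_reel: Bystander: steel-grey reel, 60 mm across, 40 mm high. Origin at its underside's centre.
- brush: Bystander: small brush lying down, 160 mm long.
- paste_jar: Bystander: white jar with green lid, 50 mm across, 40 mm high. Origin at its underside's centre.
Not all that is in view belongs to the job. What is shaped like the board but red is not meant.

How it is judged:
On the way:
1. the board, still flat, is pushed home square against the rest bars (x of board_heel in the frame of stand above -0.005 m and angle between board's own z axis and vertical below 0.1 rad and angle between the y axis of board and the y axis of stand, either way round below 0.07 rad), for 0.2 s.
At the end, for the whole second after the job is handed in: Board at rest, leaning solder side out: its z axis 1.78 to 2.02 rad from vertical, its y axis within 0.1 rad of the groove, and its heel edge in the groove (stand frame: x -10 to 5 mm, y within 18 mm, z 49 to 62 mm) (angle between board's own z axis and vertical between 1.78 and 2.02 rad and angle between the y axis of board and the y axis of stand, either way round below 0.1 rad and x of board_heel in the frame of stand between -0.01 and 0.005 m and y of board_heel in the frame of stand between -0.018 and 0.018 m and z of board_heel in the frame of stand between 0.049 and 0.062 m and linear speed of board below 0.02 m/s and angular speed of board below 0.1 rad/s); the robot touches nothing.
It fails at once if the board falls off the stand (its middle less than 45 mm above the bench) (height (world z) of board below 0.045 m).
It fails at once if the board is forced: the robot presses on it with more than 40 N (contact force between any of the arm, the fingers and board above 40 N).
It fails at once if a bystander is moved more than 30 mm (distance of any of parts_cup, heatsink, screwdriver, flux_bottle, solder_reel, brush, paste_jar from where it was at the start of the episode above 0.03 m).
It also fails if it takes over 54 s, if anything falls off the work surface, if the arm or the gripper's body presses on something with over 40 N, if the wrist force passes 120 N, or if a joint passes its speed limit or range.

ROBOT

A 6-joint arm with a two-finger parallel gripper is mounted at the origin on the work surface. World frame = base frame: x ahead of the robot, y to its left, z up, the work surface at z = 0. Lengths are in m, angles in rad, forces in N, time in s.
With the tool pointing down it reaches from about 0.275 to 0.875 m from the base axis. Payload 12.5 kg.
Tool frame: the origin (TCP) lies at the very end of the fingers, on their centre line; the grasp point (between the pads) lies 19 mm behind it; z points along the fingers, y is the line along which they close (so a half turn about z gives the same grasp; the last joint's range is limited). The gripper opens to 85 mm and grips with 20 to 120 N. Pads are 22 mm wide; open, the fingers measure 114 mm over their backs; the gripper's body (76 mm by 85 mm) begins 54 mm behind the grasp point. The pads swing forward as they close: fully open they stand 13 mm farther back than shut.
Start: joints at [1.067, 0.351, 1.652, -0, 1.139, -0.085], TCP at [0.224, 0.502, 0.231] pointing down, gripper open.
Joint ranges: [-2.75, 2.75], [-0.79, 2.1], [0.01, 2.65], [-1.57, 4.71], [0.07, 3.14], [-2.87, 2.87]. Speed limits (rad/s): [2.22, 2.22, 2.79, 3.14, 3.14, 3.14].

INTERFACE

Orientations are given as a 3x3 rotation matrix whose columns are the frame's x, y, z axes.
In Python, from bench import manip gives the robot as it stands. Calls block until the motion is done:
- manip.move_ptp(position, orientation): joint-space move of the TCP to a pose.
- manip.move_l(position, attitude=None, max_speed=0.15): straight line of the TCP; attitude=None keeps the orientation; max_speed is the mean speed in m/s.
- manip.move_j(angles): joint-space move.
- manip.set_gripper(opening, effort=None): opening from 0.0 (shut) to 1.0 (fully open); effort is the grip in N (None keeps the last); returns when the fingers have stopped.
- manip.dwell(seconds).
- manip.inverse_kinematics(position, orientation): joint angles nearest the present ones, or None.
- manip.grab_frame(name): name is "scene" or "top" or "wrist"; returns (picture, depth): 400x640x3 uint8, red, green, blue; 400x640 float32, m along the optical axis (not along the pixel's ray), 0 where there is no reading.
- manip.get_calibration(name): a dict with "camera_matrix" (3x3 intrinsics, pixels), "R" (3x3) and "t" (3): a world point X has camera coordinates R X + t. Camera axes: x right, y down, z forward; pixel columns grow to the right and rows downward; lengths in m; the calibration is good to about 2 mm. A picture is of the moment at which its call begins: read the wrist's pose just before it. get_calibration takes no time and is no camera call; for the wrist camera it gives the pose at the moment of the call.
A pose or a line that the arm cannot do raises manip.Unreachable and nothing moves.
- manip.sign_off(): hands the job in; it is judged then, once.
Trained networks look in the newest picture that a camera, given by its name, has taken for a name from the list of things; names that differ only in an ending like _2 or _b are one class to them, and where a whole thing is asked for, a point or a joint stands for the part that bears it (a point fixed in the world has none). Each returns a list of dicts, best first, with "confidence" (0 to 1); they miss things now and then, are a little off and sometimes report something else, mostly with a low value. They report only what shows in the picture. A call takes as long as a camera call. They do not tell look-alikes from the thing itself.
- manip.look_for(camera, name): "at" ([x, y, z] in m, in world coordinates, good to about 4 mm: the middle of the surface that is visible of it).
Readings, each from a call of its own:
- manip.current_time(): time.
- manip.current_qpos(): joint angles.
- manip.current_joint_vel(): joint speeds.
- manip.current_joint_torque(): joint torques, N m.
- manip.current_ee_pos(): TCP position.
- manip.current_tcp_rot(): TCP orientation.
- manip.current_force(): force on the tool from outside, world axes, zero at the start.
- manip.current_ft_torque(): the same for the moment, N m.
- manip.current_grip_width(): opening from 0.0 (shut) to 1.0 (fully open).
- manip.current_grip_force(): force on a finger pad.
Only numpy, scipy, OpenCV 4.12 (cv2) and the standard library are available. Lean on these libraries where they do the work, as an engineer would, in place of code of your own. Each camera call takes 0.05 s, during which the arm holds its last target. There are 200 camera calls.

## Working session

There is one attempt and no reset: what is moved stays moved. The work goes in short steps, each a Python script; the robot and the scene stay as the last script left them, time stands still between calls to the robot, and variables do not carry over. Pictures are saved under pics/ and viewed, at most 10 in all, crops included, and the job is handed in when it is done.

```bash
mkdir -p pics; ls
python3 - <<'E'
from bench import manip
import cv2
for c in ("top","scene"):
    p,d=manip.grab_frame(c); cv2.imwrite(f"pics/{c}0.png",p[:,:,::-1])
    for n in ("stand","stand_rest_top","stand_seat","board","board_near_edge","board_heel","parts_cup","heatsink","screwdriver","flux_bottle","solder_reel","brush","paste_jar"):
        r=manip.look_for(c,n); print(c,n,[(x["at"],x["confidence"]) for x in r[:3]])
print(manip.current_time())
E
```

```text
pics
top stand [([0.6942, -0.0663, 0.0576], 0.82), ([0.5897, -0.0449, 0.0672], 0.32)]
top stand_rest_top [([0.6984, -0.0661, 0.0626], 0.65), ([0.6328, -0.3152, 0.0196], 0.22)]
top stand_seat [([0.6971, -0.0639, 0.0574], 0.66), ([0.7795, 0.0163, 0.04], 0.59)]
top board [([0.4861, 0.2618, 0.0083], 0.77), ([0.5917, -0.0485, 0.0656], 0.67)]
top board_near_edge [([0.5866, -0.0469, 0.0648], 0.82), ([0.4806, 0.2648, 0.0078], 0.78)]
top board_heel [([0.4821, 0.2645, 0.0092], 0.85), ([0.5889, -0.0447, 0.0632], 0.61)]
top parts_cup [([0.7295, 0.0923, 0.0162], 0.77), ([0.633, -0.3154, 0.0214], 0.33)]
top heatsink [([0.5668, -0.2136, 0.0108], 0.59)]
top screwdriver [([0.6693, 0.1942, 0.0278], 0.72), ([0.6988, -0.0686, 0.0568], 0.39)]
top flux_bottle [([0.729, -0.2432, 0.0689], 0.6), ([0.5892, -0.0476, 0.0647], 0.58)]
top solder_reel [([0.7821, 0.0134, 0.041], 0.73)]
top brush [([0.6312, -0.3148, 0.0211], 0.82)]
top paste_jar [([0.6239, 0.1091, 0.0423], 0.78)]
scene stand []
scene stand_rest_top [([0.7049, -0.0632, 0.0097], 0.83)]
scene stand_seat [([0.7086, -0.0611, 0.0146], 0.57)]
scene board [([0.4895, 0.2697, 0.0075], 0.96), ([0.5902, -0.0489, 0.0628], 0.93), ([0.7021, -0.0617, 0.015], 0.69)]
scene board_near_edge [([0.5886, -0.0461, 0.0658], 0.76), ([0.4887, 0.2692, 0.0058], 0.59)]
scene board_heel [([0.4924, 0.2618, 0.0109], 0.64), ([0.5909, -0.0444, 0.0675], 0.6), ([0.7925, 0.0105, 0.0417], 0.19)]
scene parts_cup [([0.7212, 0.0943, 0.0306], 0.93)]
scene heatsink [([0.5775, -0.2144, 0.0237], 0.85), ([0.7005, -0.0673, 0.0104], 0.58), ([0.5893, -0.0454, 0.0649], 0.33)]
scene screwdriver [([0.6779, 0.1977, 0.0261], 0.97)]
scene flux_bottle [([0.7523, -0.2424, 0.0646], 0.93)]
scene solder_reel [([0.7944, 0.0112, 0.04], 0.56)]
scene brush [([0.645, -0.3116, 0.0221], 0.75)]
scene paste_jar [([0.6311, 0.1062, 0.0453], 0.94)]
1.4
```

View pics/top0.png

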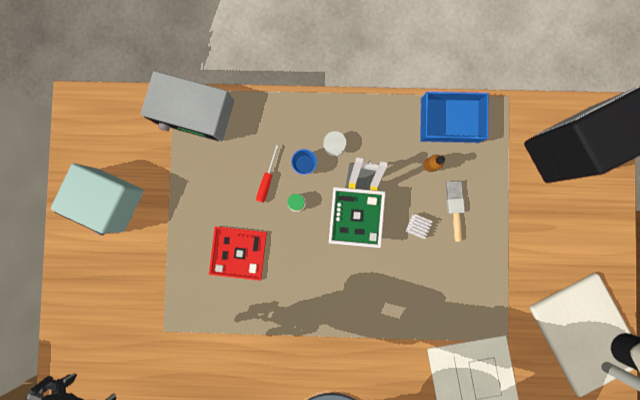

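View pics/scene0.png

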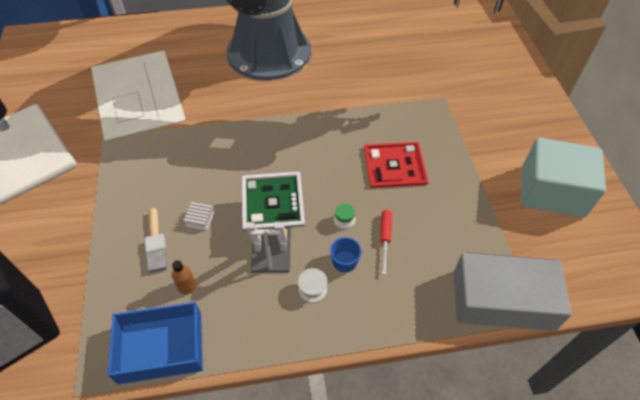

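Two candidates fit the shape: the green board at top px (357,217), lying on the rails in front of the bars, and the red one at (238,253), lying flat on the mat. The task says red is not meant, so the green one is the board. Next I'll check it close up with the wrist camera.

```bash
cat > h.py <<'E'
from bench import manip
import numpy as np, cv2
def cloud(c):
    cal=manip.get_calibration(c); p,d=manip.grab_frame(c)
    K,R,t=cal["camera_matrix"],cal["R"],cal["t"]
    v,u=np.mgrid[:400,:640]; d=d.astype(float)
    X=np.stack([(u-K[0,2])/K[0,0]*d,(v-K[1,2])/K[1,1]*d,d],-1)
    W=(X-t)@R; W[d==0]=np.nan
    return p,W
def down(yaw):   # tool down, closing line along y of a frame turned by yaw
    c,s=np.cos(yaw),np.sin(yaw)
    return np.array([[c,s,0],[s,-c,0],[0,0,-1.]])
E
python3 - <<'E'
from h import *
print(manip.current_tcp_rot().round(2))
q=manip.current_qpos()
for R in (down(-.1),down(-.1+np.pi)):
    print(manip.inverse_kinematics([.5,-.05,.36],R))
manip.move_ptp([.5,-.05,.36],down(-.1))
p,W=cloud("wrist"); cv2.imwrite("pics/w1.png",p[:,:,::-1]); np.save("w1.npy",W); np.save("w1p.npy",p)
cal=manip.get_calibration("wrist"); print(-cal["R"].T@cal["t"], cal["R"][2])
print(manip.current_time())
E
```

```text
[[-0.91  0.41  0.  ]
 [ 0.41  0.91  0.  ]
 [-0.    0.   -1.  ]]
[-1.92339696e-01  1.56585742e-01  1.58646464e+00 -4.44089210e-16
  1.39854228e+00  1.47845663e+00]
[-1.92339696e-01  1.56585742e-01  1.58646464e+00 -4.44089210e-16
  1.39854228e+00 -1.66313602e+00]
[ 0.56711318 -0.05494204  0.50277583] [-0.26382873  0.02637186 -0.96420896]
3.7
```

View pics/w1.png

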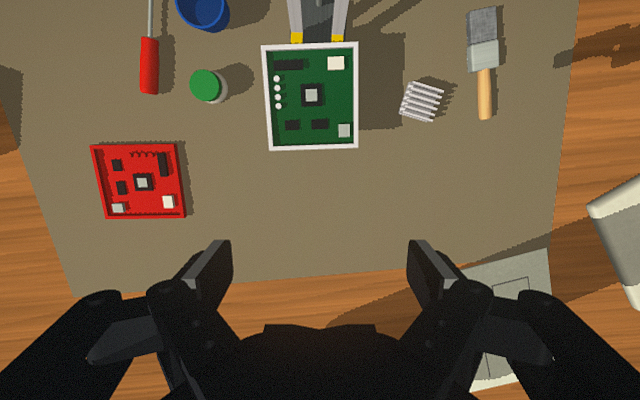

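The wrist view shows the green board at px (310,97) with a white rim. It sits askew in front of the yellow ledges at (297,37) and (337,38) and the bars. The red look-alike at (138,180) lies on the mat, so the green board is confirmed. Next I'll move forward to see all of the bars and fit the poses.

Run:
```python
from h import *
manip.move_l([.6,-.05,.38],max_speed=.2)
p,W=cloud("wrist"); cv2.imwrite("pics/w2.png",p[:,:,::-1]); np.save("w2.npy",W); np.save("w2p.npy",p)
pt,Wt=cloud("top")
for n,p,W in(("w",p,W),("t",pt,Wt),("w1",np.load("w1p.npy"),np.load("w1.npy"))):
    x,y,z=W[...,0],W[...,1],W[...,2]
    reg=(abs(x-.63)<.15)&(abs(y+.055)<.12)
    m=reg&(z>.066)&(z<.09)&(x<.675)
    k,l,s,c=cv2.connectedComponentsWithStats(m.astype(np.uint8)); i=1+s[1:,4].argmax()
    b=W[l==i]; r=cv2.minAreaRect((b[:,:2]*1000).astype(np.float32)); print(n,"board",r,np.median(b[:,2]))
    hs=cv2.cvtColor(p,cv2.COLOR_RGB2HSV); yel=reg&(hs[...,0]>20)&(hs[...,0]<32)&(hs[...,1]>150)&(z>.04)
    k,l,s,c=cv2.connectedComponentsWithStats(yel.astype(np.uint8))
    for i in range(1,k):
        if s[i,4]>8: print(" yel",s[i,4],W[l==i].mean(0).round(4),W[l==i].min(0).round(4),W[l==i].max(0).round(4))
    bar=reg&(z>.095)&(z<.18)&(x>.64)
    k,l,s,c=cv2.connectedComponentsWithStats(bar.astype(np.uint8))
    for i in range(1,k):
        if s[i,4]>20:
            q=W[l==i]; print(" bar",s[i,4],q.mean(0).round(4),q.min(0).round(4),q.max(0).round(4))
            for a,bb in((.1,.12),(.12,.14),(.14,.16),(.16,.18)):
                w=q[(q[:,2]>a)&(q[:,2]<bb)]
                if len(w): print("   ",len(w),np.median(w,0).round(4),w[:,1].min().round(4),w[:,1].max().round(4))
print(manip.current_time())
```

```text
w board ((590.1927490234375, -45.90727996826172), (130.12490844726562, 140.4214324951172), 86.36627960205078) 0.06772242926773914
 yel 128 [ 0.6702 -0.0336  0.0602] [ 0.6614 -0.0421  0.0524] [ 0.6788 -0.0254  0.0642]
 yel 93 [ 0.6641 -0.0883  0.0592] [ 0.658  -0.0967  0.0512] [ 0.6703 -0.0802  0.063 ]
 bar 1399 [ 0.7071 -0.0674  0.1437] [ 0.6828 -0.1039  0.095 ] [ 0.7266 -0.0293  0.1724]
    152 [ 0.6929 -0.0849  0.1106] -0.1009 -0.0293
    325 [ 0.7043 -0.0678  0.1333] -0.1014 -0.03
    488 [ 0.7107 -0.0682  0.1433] -0.1023 -0.031
    391 [ 0.7146 -0.0876  0.1691] -0.1039 -0.0319
t board ((561.3478393554688, 8.770709037780762), (77.99947357177734, 25.47706413269043), 0.7838217616081238) 0.07064168549937552
w1 board ((590.3895263671875, -45.368064880371094), (129.04043579101562, 140.07598876953125), 86.30448150634766) 0.06770432438141272
 yel 130 [ 0.6714 -0.0336  0.0599] [ 0.6641 -0.042   0.0557] [ 0.6795 -0.0256  0.0634]
 yel 81 [ 0.6656 -0.0889  0.0589] [ 0.661  -0.0975  0.0468] [ 0.6707 -0.0809  0.0621]
 bar 181 [ 0.6952 -0.0377  0.1053] [ 0.6902 -0.0461  0.0951] [ 0.7021 -0.0287  0.117 ]
    134 [ 0.6959 -0.0377  0.1083] -0.0461 -0.0292
 bar 203 [ 0.6877 -0.0924  0.1082] [ 0.6829 -0.1006  0.0952] [ 0.6958 -0.0846  0.1206]
    170 [ 0.6883 -0.0924  0.1101] -0.1006 -0.0846
    2 [ 0.6903 -0.0974  0.1205] -0.0979 -0.0968
4.4583
```

View pics/w2.png

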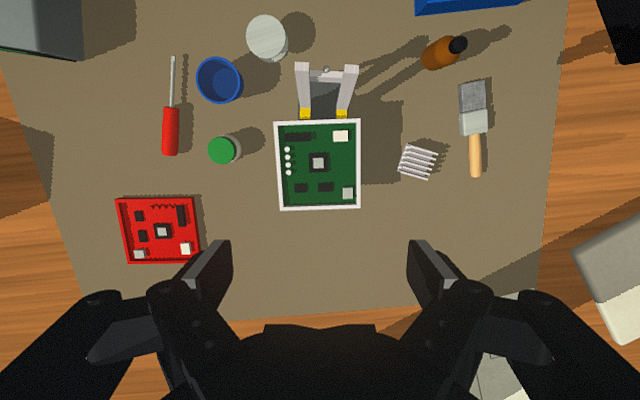

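The wrist image shows the bars at (303,85) and (348,90), and the board at (318,165) turned about 5° from them. From the fit, the stand's yaw is about -0.152 and its seat is at (0.6753,-0.0625). Next I'll push the board with the open gripper, using two fingers to square it.

```bash
cat >> h.py <<'E'
YAW=-.152; SEAT=np.array([.6753,-.0625]); EX=np.array([np.cos(YAW),np.sin(YAW)]); EY=np.array([-EX[1],EX[0]])
def S(x,y,z): # stand frame (z over the mat) to world
    return np.r_[SEAT+x*EX+y*EY, z+.003]
def fx(): f=manip.current_force(); return np.r_[f[:2]@EX,f[:2]@EY,f[2]].round(2)
def board():
    p,W=cloud("wrist"); x,y,z=np.moveaxis(W,-1,0)
    m=(abs(x-.6)<.15)&(abs(y+.055)<.12)&(z>.066)&(z<.09)
    s=(W[...,:2]-SEAT)@EX; m&=(s<.003)
    k,l,st,c=cv2.connectedComponentsWithStats(m.astype(np.uint8)); i=1+st[1:,4].argmax()
    r=cv2.minAreaRect(((W[l==i][:,:2]-SEAT)@np.c_[EX,EY]*1000).astype(np.float32))
    return p,r
E
python3 - <<'E'
from h import *
R=down(YAW)
manip.move_ptp(S(-.2,0,.12),R)
manip.move_l(S(-.2,0,.045),max_speed=.15)
f0=fx(); manip.move_l(S(-.172,0,.045),max_speed=.08)
x=-.172
while x<-.138:
    x+=.003; manip.move_l(S(x,0,.045),max_speed=.04); f=fx()-f0; print(round(x,4),f)
    if f[0]<-7: break
manip.dwell(.2); print(fx()-f0)
manip.move_l(S(x-.03,0,.045)); manip.move_l(S(x-.03,0,.3),max_speed=.3)
p,r=board(); print(r,manip.current_time()); cv2.imwrite("pics/w3.png",p[:,:,::-1])
E
```

```text
-0.169 [-0.74  0.04 -0.12]
-0.166 [ 0.    0.82 -0.99]
-0.163 [-0.24  0.01 -1.15]
-0.16 [ 0.14  0.09 -1.04]
-0.157 [-0.45 -0.35 -0.77]
-0.154 [-0.11 -0.5  -1.14]
-0.151 [ 0.12  0.94 -1.14]
-0.148 [-8.26 -1.58  3.33]
[-7.67 -1.09  2.73]
((-67.77659606933594, -1.5248260498046875), (139.43972778320312, 130.334716796875), 0.16576339304447174) 10.3083
```

The board is home and square: heel x about +2 mm, y -1.5 mm, skew 0.2°. Next I'll check the reach of the whole tipping path, then tip the board.

```bash
cat >> h.py <<'E'
A=np.radians
def path(th,s=.028,off=.011,a0=40,dz=0,back=0):
    """tool pose carrying the board's lower near edge at tilt th (deg)"""
    t=A(th); u=np.array([np.sin(A(18)),np.cos(A(18))]); g=np.array([0,.054])
    if th>=18: heel=g+.012*np.cos(t-A(18))*u
    else: heel=(1-th/18)*np.array([.0018,.0716])+th/18*(g+.012*u)
    N=heel+.14*np.array([-np.cos(t),np.sin(t)])-.012*np.array([np.sin(t),np.cos(t)])
    a=A(a0+.6*th); X=np.array([np.sin(a),np.cos(a)]); Z=np.array([np.cos(a),-np.sin(a)])
    c=N-off*X+(s-back)*Z
    w=lambda v: np.r_[v[0]*EX,v[1]]
    return S(c[0],-.001,c[1]+dz), np.c_[w(X),np.r_[-EY,0],w(Z)]
E
python3 - <<'E'
from h import *
for a0 in (30,40,45,50):
    out=[]
    for k in [dict(th=0,dz=.01,back=.09),dict(th=0,dz=-.008,back=.04),dict(th=0,dz=-.008)]+[dict(th=t) for t in range(0,107,6)]:
        q=manip.inverse_kinematics(*path(a0=a0,**k)); out.append(None if q is None else q.round(2).tolist())
    print(a0,sum(o is None for o in out),out[0],out[2],out[-8],out[-1])
E
```

```text
30 1 [-0.18, 0.58, 2.51, 3.11, 1.0, -1.57] [-0.17, 0.79, 2.3, 3.12, 1.0, -1.57] [-0.17, 0.39, 1.89, 0.01, 0.44, 1.55] [-0.16, 0.66, 1.3, -0.0, 1.19, 1.56]
40 1 [-0.18, 0.41, 2.44, 3.11, 0.58, -1.56] [-0.17, 0.68, 2.27, 3.12, 0.69, -1.56] [-0.17, 0.43, 1.78, 0.01, 0.69, 1.55] [-0.16, 0.75, 1.17, -0.0, 1.43, 1.56]
45 1 [-0.18, 0.35, 2.39, 3.1, 0.39, -1.55] [-0.17, 0.64, 2.24, 3.11, 0.53, -1.56] [-0.16, 0.46, 1.72, 0.0, 0.81, 1.56] [-0.16, 0.79, 1.09, -0.0, 1.54, 1.56]
50 1 [-0.17, 0.31, 2.34, 3.07, 0.21, -1.52] [-0.17, 0.61, 2.21, 3.11, 0.38, -1.56] [-0.16, 0.48, 1.66, 0.0, 0.92, 1.56] [-0.16, 0.84, 1.02, -0.0, 1.65, 1.56]
```

```bash
cat >> h.py <<'E'
def tip(th,al,d=.02,off=.011,tb=.013,dz=0,back=0,dth=0):
    """tool pose with the fingers' upper tip corner under the board tilted th (deg), tool pitched al down"""
    t=A(th); u=np.array([np.sin(A(18)),np.cos(A(18))]); g=np.array([0,.054])
    if th>=18: heel=g+.012*np.cos(t-A(18))*u
    else: heel=(1-th/18)*np.array([.0018,.0716])+th/18*(g+.012*u)
    N=heel+.14*np.array([-np.cos(t),np.sin(t)])-.012*np.array([np.sin(t),np.cos(t)])
    m=A(max(al,th)); a=A(al); X=np.array([np.sin(a),np.cos(a)]); Z=np.array([np.cos(a),-np.sin(a)])
    c=N+d*np.array([np.cos(m),-np.sin(m)])-off*X+(tb-back)*Z
    w=lambda v: np.r_[v[0]*EX,v[1]]
    return S(c[0],-.001,c[1]+dz), np.c_[w(X),np.r_[-EY,0],w(Z)]
E
python3 - <<'E'
from h import *
W=np.load("w1.npy"); p=np.load("w1p.npy")
r=W[230:300,175:240].reshape(-1,3); r=r[r[:,2]>.2]; print("finger z min",np.nanpercentile(r[:,2],[0,1,5]), "x range low end",np.nanpercentile(r[r[:,2]<np.nanmin(r[:,2])+.006],[0,100],axis=0))
def f(th,al,**k):
    q=manip.inverse_kinematics(*tip(th,al,**k))
    return "  None" if q is None else f"{(1 if abs(q[3])<1 else -1)*q[4]:6.2f}"
print("al      ",*[f"{a:6d}" for a in range(-10,61,10)])
for th in list(range(0,91,15))+[98,106]: print(f"{th:4d}    ",*[f(th,a) for a in range(-10,61,10)])
for k in (dict(dz=-.01),dict(dz=-.01,back=.04),dict(dz=.0,back=.06),dict(dz=.06,back=.06)): print(k,*[f(0,a,**k) for a in range(-10,61,10)])
E
```

```text
finger z min [0.37275896 0.37452138 0.37821732] x range low end [[ 4.94083966e-01 -7.27346806e-03  3.72758957e-01]
 [ 5.16361474e-01 -2.35065623e-04  3.78721997e-01]]
al          -10      0     10     20     30     40     50     60
   0      -1.99  -1.79  -1.54  -1.27  -0.97  -0.67  -0.37  -0.08
  15      -1.96  -1.74  -1.48  -1.19  -0.89  -0.58  -0.28   None
  30      -1.89  -1.66  -1.39  -1.09  -0.77  -0.47  -0.17   0.10
  45      -1.81  -1.57  -1.29  -0.99  -0.67  -0.36  -0.07   0.20
  60      -1.72  -1.48  -1.20  -0.90  -0.59  -0.28   None   0.28
  75      -1.64  -1.39  -1.11  -0.82  -0.52  -0.22   None   0.34
  90      -1.56  -1.32  -1.05  -0.76  -0.47  -0.18   0.11   0.38
  98      -1.53  -1.29  -1.02  -0.74  -0.45  -0.16   0.12   0.39
 106      -1.50  -1.26  -1.00  -0.72  -0.43  -0.15   0.13   0.40
{'dz': -0.01}  -2.00  -1.80  -1.56  -1.29  -1.00  -0.69  -0.39  -0.10
{'dz': -0.01, 'back': 0.04}  -2.12  -1.92  -1.66  -1.36  -1.03  -0.69  -0.35   None
{'dz': 0.0, 'back': 0.06}  -2.18  -1.97  -1.70  -1.38  -1.02  -0.65  -0.30   None
{'dz': 0.06, 'back': 0.06}  -2.11  -1.87  -1.56  -1.20  -0.81  -0.45  -0.12   0.19
```

Run:
```python
from h import *
for k in (dict(dz=.2,back=.06),dict(dz=.15,back=.04),dict(dz=.2,back=.1)):
    q=manip.inverse_kinematics(*tip(0,30,**k)); print(k,q)
    if q is not None: break
manip.move_ptp(*tip(0,30,**k)); print(manip.current_qpos().round(2),manip.current_time())
manip.move_l(*tip(0,30,dz=.0,back=.06),max_speed=.2)
manip.move_l(*tip(0,30,dz=-.01,back=.055),max_speed=.1)
manip.move_l(*tip(0,30,dz=-.01),max_speed=.1)
f0=manip.current_force(); print(fx(),manip.current_time())
p,_=manip.grab_frame("scene"); cv2.imwrite("pics/s1.png",cv2.resize(p[120:320,160:400],None,fx=3,fy=3)[:,:,::-1])
```

```text
{'dz': 0.2, 'back': 0.06} [-0.17710571  0.01894693  2.36823876  3.06636072  0.29343747 -1.51132364]
[-0.18  0.02  2.37  3.07  0.29 -1.51] 12.9
[-0.16  0.28  0.11] 15.0333
```

View pics/s1.png

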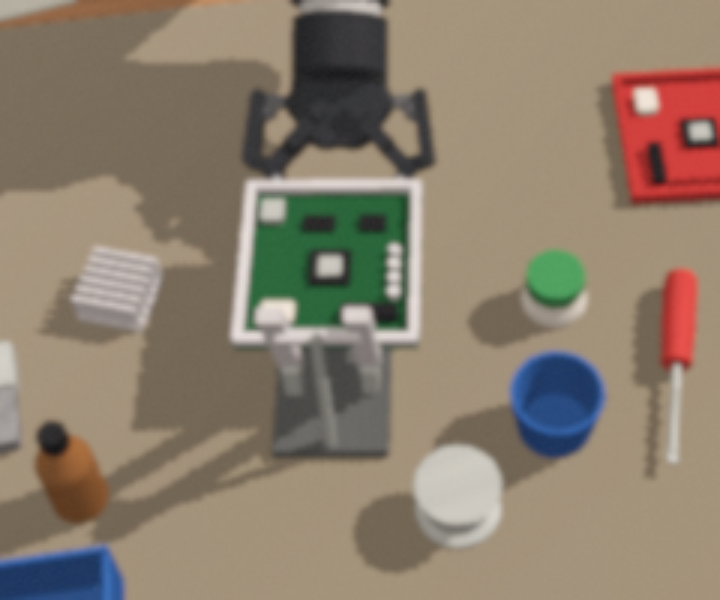

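The fingers are beneath the near edge at (265–410,170) on both sides. The board is square against the bars at (270,315) and (358,315). Next I'll tip it.

Run:
```python
from h import *
f0=fx()
for th in list(range(0,91,6))+[94,98,101,104]:
    manip.move_l(*tip(th,30),max_speed=.06 if th<90 else .04); f=fx()-f0; print(th,f)
    if np.linalg.norm(f)>20: print("STOP"); break
manip.dwell(.3); print(fx()-f0,manip.current_time())
p,_=manip.grab_frame("scene"); cv2.imwrite("pics/s2.png",cv2.resize(p[120:320,160:400],None,fx=3,fy=3)[:,:,::-1])
```

```text
0 [-1.85  0.2  -0.78]
6 [-2.87 -0.13 -1.19]
12 [-1.76 -0.56 -0.28]
18 [-1.15  0.42 -0.91]
24 [ 0.24  0.36 -0.27]
30 [-0.81  0.37 -0.74]
36 [-0.43 -0.93  0.24]
42 [-0.49 -0.24 -1.24]
48 [-0.34  0.03 -0.79]
54 [ 0.09 -0.34  0.29]
60 [-0.85  0.51  1.27]
66 [-1.27  0.21  1.14]
72 [-1.23  0.26  0.37]
78 [ 0.55 -0.63  0.51]
84 [-0.28  0.29  1.35]
90 [-0.52  0.57  1.21]
94 [-0.71 -0.21 -0.09]
98 [-0.48 -0.59  1.65]
101 [-0.29 -0.08  0.28]
104 [-0.13  0.17 -0.29]
[-0.21  0.41  1.31] 22.5
```

View pics/s2.png

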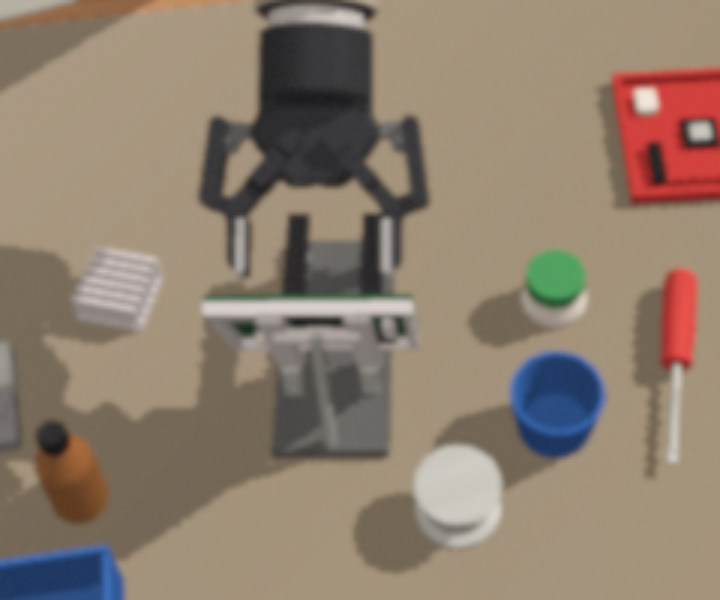

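The board leans back on both bars, with its top edge running from (203,303) to (413,303). Next I'll retreat and measure.

Run:
```python
from h import *
manip.move_l(*tip(104,30,back=.03),max_speed=.05)
manip.move_l(*tip(104,30,back=.10),max_speed=.15)
manip.dwell(.3); print(fx())
p,W=cloud("wrist"); cv2.imwrite("pics/w4.png",p[:,:,::-1])
Q=np.c_[((W.reshape(-1,3)[:,:2]-SEAT)@np.c_[EX,EY]),W.reshape(-1,3)[:,2]-.003]
m=(abs(Q[:,1])<.09)&(Q[:,0]>-.05)&(Q[:,0]<.07)&(Q[:,2]>.07)&(Q[:,2]<.22); b=Q[m]
c=np.median(b,0); b=b[np.abs(b[:,0]-(c[0]+(b[:,2]-c[2])*.3249))<.008]; c=b.mean(0); n=np.linalg.svd(b-c,full_matrices=False)[2][2]; n*=np.sign(n[0])
print(len(b),c,"normal",n,"tilt",np.arccos(n[2]),"yrange",np.percentile(b[:,1],[.5,99.5]),"ztop",b[:,2].max())
# board plane point at underside, offset of the plane from the groove point (expect 12 mm)
print("groove dist",(np.array([0,0,.054])-c)@n,manip.current_time())
```

```text
[-0.01 -0.6  -0.72]
17942 [ 0.0193032  -0.00105083  0.13564323] normal [ 0.92691556  0.00363611 -0.37525235] tilt 1.9554653270976838 yrange [-0.06543219  0.06323566] ztop 0.18987383071610062
groove dist 0.012748195887327576 24.2667
```

View pics/w4.png

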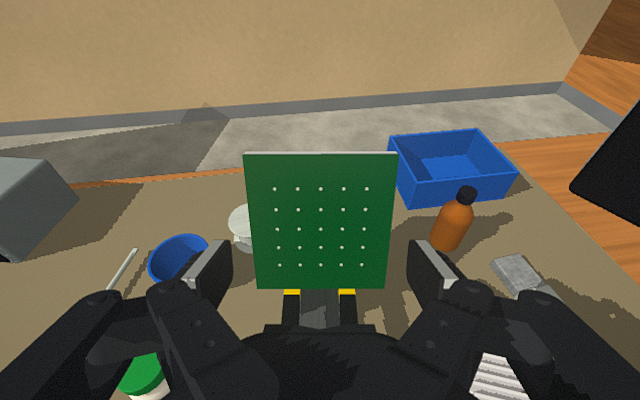

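The wrist view shows the solder side squarely facing out (245–395, 153–288), with the lower edge on the yellow ledges at (291,291) and (347,291). The fit gives a tilt of about 1.9 rad, y of about -1 mm, and the underside 12.7 mm from the groove line (12 when seated). It is seated, so I'll hand in.

```bash
python3 -c "
from bench import manip
print(manip.sign_off(), manip.current_time())"
```

```text
the job is handed in; nothing more can be done
the job is handed in; nothing more can be done
```

The board was pushed home square, tipped up and left leaning on the two rest bars with its solder side out; the last fit gave a tilt of about 1.96 rad and about 1 mm off centre, the arm was clear, and I handed the job in at about 24 s (no verdict was shown).

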